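Clear the remote control jammed in the drop chute

ROBOT

A 6-joint arm with a two-finger parallel gripper is mounted at the origin on the work surface. World frame = base frame: x ahead of the robot, y to its left, z up, the work surface at z = 0. Lengths are in m, angles in rad, forces in N, time in s.
With the tool pointing down it reaches from about 0.275 to 0.85 m from the base axis. Payload 19 kg.
Tool frame: the origin (TCP) lies at the very end of the fingers, on their centre line; the grasp point (between the pads) lies 19 mm behind it (manip.grip_point_offset is the distance from the TCP to the grasp point, in m); z points along the fingers, y is the line along which they close (so a half turn about z gives the same grasp; the last joint's range is limited). The gripper opens to 85 mm and grips with 20 to 120 N. Pads are 22 mm wide; open, the fingers measure 114 mm over their backs; the gripper's body (76 mm by 85 mm) begins 54 mm behind the grasp point. The pads swing forward as they close: fully open they stand 13 mm farther back than shut.
Start: joints at [-1.455, 0.15, 1.437, -0, 1.554, -0.134], TCP at [0.142, -0.557, 0.231] pointing down, gripper open.
Joint ranges: [-2.8, 2.8], [-0.68, 2.1], [0.12, 2.68], [-1.39, 4.53], [0.16, 2.79], [-2.81, 2.81]. Speed limits (rad/s): [1.89, 1.89, 2.22, 3.01, 3.01, 3.01].

INTERFACE

Orientations are given as a unit quaternion [w, x, y, z].
In Python, from plant import monitor, eyes, job, manip gives the robot as it stands.
- The arm moves only by the shell command python3 -m handwheel 'ROWS' [OPENING]. ROWS is a JSON object of lists of equal length, an entry for each row: "travel": the shift along the world's x, y, z each as a share of 0.15 m, from -1 to 1, a list of three; "dr": the turn, a rotation vector about the world's x, y, z each as a share of 90 degrees, from -1 to 1, a list of three. In form: {"travel": [[x, y, z], ...], "dr": [[ax, ay, az], ...]}. A call has 1 to 8 rows; each row shifts and turns the commanded pose from where the row before left it; what a row does not reach is not made up. A row lasts 1/12 s, in which the tool goes at most 41.7 mm and 7.16 degrees, less where a joint would pass 70% of its speed; a pose out of reach is approached as far as the arm can. A call with a number of a shift or a turn outside -1 to 1 is refused whole. A call with a gripper value outside its range is refused whole. OPENING is the opening, from -1 (shut) to 1 (fully open), set as the call begins (- or left out, the last holds). The fingers move at their own pace and stop on an object; the grip force is fixed at half the most. Time passes only in rows, so rows that do not move let the fingers close. It gives the time, the measured TCP pose, the force, the opening and the grip force at its end, in the units of the state.
- monitor.get_obs(): the state, without advancing time (a new reading comes with each control period).
- eyes.snapshot(name): name is "side" or "top"; returns (picture, depth): 420x560x3 uint8, red, green, blue; 420x560 float32, m along the optical axis (not along the pixel's ray), 0 where there is no reading.
- eyes.camera_model(name): a dict with "fx", "fy", "cx", "cy" (pixels), "world_to_cam" (4x4, takes a point from world to camera coordinates). Camera axes: x right, y down, z forward; pixel columns grow to the right and rows downward; lengths in m; the calibration is good to about 2 mm. A picture is of the moment at which its call begins. camera_model takes no time and is no camera call.
- job.job_done(): hands the job in; it is judged then, once.
The state is a dict: "time": time; "qpos": joint angles; "qd": joint speeds; "joint_efforts": joint torques, N m; "tcp_pos": TCP position; "tcp_rot": TCP orientation; "contact_force": force on the tool from outside, world axes, zero at the start; "moment": the same for the moment, N m; "grip_width": finger opening in m; "grip_force": force on a finger pad.
Only numpy, scipy, OpenCV 4.12 (cv2) and the standard library are available. Lean on these libraries where they do the work, as an engineer would, in place of code of your own. Each camera call takes 0.05 s, during which the arm holds its last target. There are 200 camera calls.

TASK

The remote control has jammed crosswise in the narrowing chute that feeds the storage cube, caught under the chute's two side lips. Push it back up the chute onto the level landing at the top, then lift it out and set it down flat, buttons up, in the shallow wooden tray; do not drop it into the tray from a height, leave it let go and at rest, and leave the iron, the coaster and the hanger where they are.

Things in the scene. Friction and masses are not known exactly. Their poses are not given: they have to be found in the camera images.
- remote: Black remote control: bar 160 mm long (its y), 50 wide (x), 25 thick (z; buttons on top, +z), about 0.16 kg. Origin: centre of underside. Lies crosswise on the sloping bed, its y within 0.3 rad of the bed's y, a few mm above where the walls stop it; friction holds it there. Lips over both ends bar lifting; its middle 96 mm is open from above.
- chute: Fixed grey chute's level landing (white floor) and legs. Origin: on the shelf, straight under the crest where landing and slope meet; x level, DOWN the chute (away from the robot), y across, z up. Landing floor 150 mm up, x -170 to 0 mm, 200 mm wide inside, open above; side walls 36 mm high, end wall at x = -170 mm 30 mm high. White storage cube (180 mm, tilt-out front) at x = 280 to 460 mm.
- bed: Chute's fixed sloping white bed. Origin: mid crest, on the floor surface; x down the slope (0.28 rad below level), y across, z square to it. 220 mm long; 200 mm wide to x = 40, narrowing evenly to 90 at x = 160, then 90; walls 36 mm high. From x = 5 mm on, 4 mm thick lips, underside 36 mm above the bed, overhang both sides, leaving an open slot y -48 to 48 mm where fingers can reach in and travel.
- tray: Fixed shallow wooden tray with a grey lining, outside 150 mm (its x) by 220 mm (its y), 18 mm high, walls 6 mm thick, inside 138 by 208 mm, inner floor 6 mm above the shelf. Origin: centre of its underside, on the shelf. It is left or right of the chute.
- iron: Bystander: black travel iron with steel sole and a loop handle, about 180 mm long (its x), 80 mm wide, 90 mm high, 0.75 kg, standing flat just beyond the tray (on the tray's +x side). Origin: centre of its underside. Not to be moved.
- coaster: Bystander: round beige ceramic coaster, 100 mm across, 9 mm thick, flat at the right of the shelf. Origin: centre of its underside. Not to be moved.
- hanger: Bystander: steel clip hanger lying flat at the left of the shelf: bar 300 mm long (its x) with two clips, hook reaching 95 mm to its +y. Origin: middle of the bar, on the shelf. Not to be moved.
Not all that is in view belongs to the job. Several things have the shape of the remote; the one meant has the colours described above.

How it is judged:
On the way:
1. the remote has been pushed back up and lies on the level landing, clear of the lips (x of remote in the frame of chute between -0.15 and -0.03 m and z of remote in the frame of chute between 0.143 and 0.16 m and y of remote in the frame of chute between -0.1 and 0.1 m), for 0.2 s.
At the end, for the whole second after the job is handed in: The remote lies flat inside the tray, buttons up (within 0.1 rad), its underside on the tray floor (within 5 mm) and its centre within 60 mm of the tray's centre, released and at rest (z of remote in the frame of tray between 0.002 and 0.011 m and angle between remote's own z axis and vertical below 0.1 rad and horizontal distance between remote and tray below 0.06 m and linear speed of remote below 0.02 m/s and contact force between remote and the fingers below 0.05 N); the robot touches nothing.
It fails at once if the remote is dropped: let go over the tray with its underside more than 40 mm above the tray floor (horizontal distance between remote and tray below 0.12 m and z of remote in the frame of tray above 0.046 m and contact force between remote and anything else below 0.02 N).
It fails at once if the iron is moved more than 25 mm (distance of iron from where it was at the start of the episode above 0.025 m).
It fails at once if the coaster is moved more than 25 mm (distance of coaster from where it was at the start of the episode above 0.025 m).
It fails at once if the hanger is moved more than 25 mm (distance of hanger from where it was at the start of the episode above 0.025 m).
It also fails if it takes over 64 s, if anything falls off the work surface, if the arm or the gripper's body presses on something with over 40 N, if the wrist force passes 120 N, or if a joint passes its speed limit or range.

## Working session

There is one attempt and no reset: what is moved stays moved. The work goes in short steps, Python scripts to look and compute and a shell command to move; the robot and the scene stay as the last step left them, time stands still between calls to the robot, and variables do not carry over. Pictures are saved under pics/ and viewed, at most 10 in all, crops included, and the job is handed in when it is done.

```bash
ls; mkdir -p pics; cat > h.py <<'E'
import numpy as np, cv2
from plant import monitor, eyes, job, manip
def snap(n):
    im,d=eyes.snapshot(n); return im,d
def pts(n,d):
    m=eyes.camera_model(n); v,u=np.mgrid[:d.shape[0],:d.shape[1]]
    c=np.stack([(u-m['cx'])/m['fx']*d,(v-m['cy'])/m['fy']*d,d,np.ones_like(d)],-1)
    return (c@np.linalg.inv(m['world_to_cam']).T)[...,:3]
E
python3 - <<'E'
from h import *
print(monitor.get_obs(), manip.grip_point_offset)
for n in('top','side'):
    im,d=snap(n); np.savez(f'{n}0.npz',im=im,d=d,p=pts(n,d)); cv2.imwrite(f'pics/{n}0.png',im[...,::-1])
    print(n,eyes.camera_model(n))
E
```

```text
pics
{'time': 0.0, 'qpos': array([-1.45498155e+00,  1.50963116e-01,  1.43804063e+00, -3.34195608e-05,
        1.55375599e+00, -1.34015744e-01]), 'qd': array([-0.00021644,  0.00138576,  0.00128012, -0.00014316, -0.00200513,
        0.00078983]), 'joint_efforts': array([ 2.07396442e-03, -7.13046885e+01, -5.70864379e+01, -2.46836489e-04,
        8.91803938e-03, -3.62435458e-06]), 'tcp_pos': array([ 0.14209628, -0.55691723,  0.2306837 ]), 'tcp_rot': array([-5.83670369e-04,  9.92208023e-01,  1.24590925e-01, -1.13960475e-05]), 'contact_force': array([ 0.75861966, -0.04933788,  0.35640666]), 'moment': array([-0.03073086, -0.01713568, -0.01326681]), 'grip_force': 0.0, 'grip_width': 0.08561154670969293} 0.0187
top {'fx': 485.5849223069219, 'fy': 485.5849223069219, 'cx': 283.9470076299045, 'cy': 205.01241558274288, 'world_to_cam': array([[-0.01167354, -0.99989583, -0.0084886 ,  0.01157928],
       [-0.99777332,  0.01220541, -0.06556999,  0.50289253],
       [ 0.06566677,  0.00770426, -0.99781187,  1.48938299],
       [ 0.        ,  0.        ,  0.        ,  1.        ]])}
side {'fx': 436.71146892510916, 'fy': 436.71146892510916, 'cx': 283.75214823439643, 'cy': 212.9300123724402, 'world_to_cam': array([[ 0.99938776, -0.03386779, -0.00877973, -0.51677308],
       [-0.0276123 , -0.60938038, -0.79239707,  0.10780681],
       [ 0.02148655,  0.79215436, -0.60994246,  1.16762826],
       [ 0.        ,  0.        ,  0.        ,  1.        ]])}
```

View pics/top0.png

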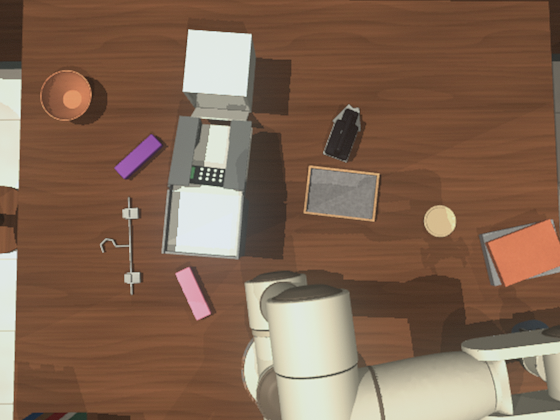

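View pics/side0.png

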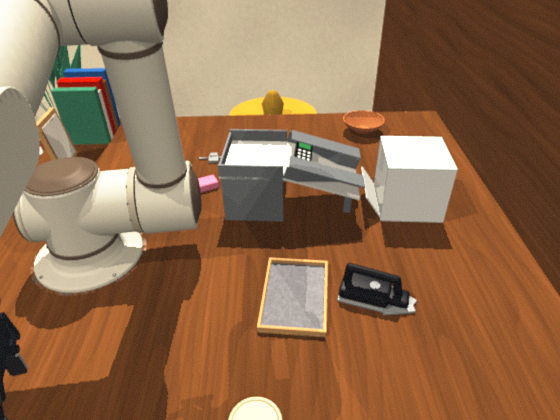

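The top view shows the chute at (205,200) with the remote's middle at (208,175) on the bed, and the tray at (342,193). The iron is at (343,133), the coaster at (440,221) and the hanger at (130,245). Next I'll measure these.

```bash
python3 - <<'E'
from h import *
z=np.load('top0.npz'); im,d,p=z['im'],z['d'],z['p']
hsv=cv2.cvtColor(im,cv2.COLOR_RGB2HSV)
print('depth0 frac',(d==0).mean())
def rect(m,name):
    q=p[m][:,:2].astype(np.float32); r=cv2.minAreaRect(q); print(name,m.sum(),np.round(r[0],4),np.round(r[1],4),round(r[2],2),'z',np.round(np.percentile(p[m][:,2],[5,50,95]),4))
roi=np.zeros(d.shape,bool); roi[110:270,155:262]=1
white=(hsv[...,1]<40)&(hsv[...,2]>180)
fl=roi&white&(abs(p[...,2]-.15)<.008)
fl=cv2.morphologyEx(fl.astype(np.uint8),cv2.MORPH_OPEN,np.ones((5,5)))>0
rect(fl,'landing')
# rims of chute landing walls z~.186
rect(roi&(abs(p[...,2]-.186)<.004)&(p[...,0]<0.62),'rim')
rect(roi&(p[...,2]>.18)&(p[...,2]<.192),'rim2')
# remote
dk=np.zeros_like(roi); dk[155:195,180:235]=1
dk&=(hsv[...,2]<70)
print('dark z'); rect(dk,'dark')
vs,us=np.nonzero(dk); print(us.min(),us.max(),vs.min(),vs.max())
# tray
t=np.zeros_like(roi); t[160:225,298:385]=1
rect(t&(p[...,2]>.012)&(p[...,2]<.03),'trayrim')
ir=np.zeros_like(roi); ir[95:165,318:370]=1
rect(ir&(p[...,2]>.02),'iron')
g=roi&(p[...,2]>.02)
rect(g,'chute all')
# profile along bed mid column
for u in (200,208,216,226):
    print(u,[(v,*np.round(p[v,u],3)) for v in range(120,206,6)])
big=cv2.resize(im[105:275,150:270],None,fx=4.4,fy=3.5,interpolation=cv2.INTER_CUBIC)
cv2.imwrite('pics/c0.png',cv2.resize(im[110:265,155:260],None,fx=3.8,fy=3.8,interpolation=cv2.INTER_CUBIC)[...,::-1])
E
```

```text
depth0 frac 0.003924319727891156
landing 3395 [0.4492 0.2209] [0.173  0.1816] 86.51 z [0.1435 0.1477 0.1524]
rim 393 [0.4632 0.229 ] [0.2122 0.2176] 84.74 z [0.1822 0.1842 0.1882]
rim2 573 [0.4691 0.2289] [0.213  0.2303] 84.75 z [0.1803 0.1831 0.188 ]
dark z
dark 306 [0.5799 0.2204] [0.0936 0.0492] 83.05 z [0.1515 0.1598 0.1672]
190 224 166 185
trayrim 483 [ 0.5514 -0.1728] [0.22   0.1796] 82.56 z [0.0126 0.0161 0.0219]
iron 1074 [ 0.5929 -0.1266] [0.0755 0.4416] 67.13 z [0.0259 0.0371 0.0883]
chute all 11268 [0.5684 0.2235] [0.4801 0.3472] 16.45 z [0.073  0.1474 0.1808]
200 [(120, np.float64(0.752), np.float64(0.25), np.float64(0.105)), (126, np.float64(0.734), np.float64(0.25), np.float64(0.107)), (132, np.float64(0.718), np.float64(0.252), np.float64(0.097)), (138, np.float64(0.699), np.float64(0.251), np.float64(0.1)), (144, np.float64(0.68), np.float64(0.25), np.float64(0.108)), (150, np.float64(0.661), np.float64(0.249), np.float64(0.113)), (156, np.float64(0.643), np.float64(0.248), np.float64(0.116)), (162, np.float64(0.624), np.float64(0.247), np.float64(0.121)), (168, np.fl
[... 2615 characters left out ...]
(144, np.float64(0.68), np.float64(0.174), np.float64(0.104)), (150, np.float64(0.661), np.float64(0.173), np.float64(0.11)), (156, np.float64(0.643), np.float64(0.173), np.float64(0.109)), (162, np.float64(0.616), np.float64(0.166), np.float64(0.165)), (168, np.float64(0.599), np.float64(0.165), np.float64(0.171)), (174, np.float64(0.581), np.float64(0.165), np.float64(0.177)), (180, np.float64(0.564), np.float64(0.165), np.float64(0.178)), (186, np.float64(0.547), np.float64(0.164), np.float64(0.185)), (192, np.float64(0.534), np.float64(0.17), np.float64(0.139)), (198, np.float64(0.516), np.float64(0.169), np.float64(0.146)), (204, np.float64(0.499), np.float64(0.169), np.float64(0.144))]
```

View pics/c0.png

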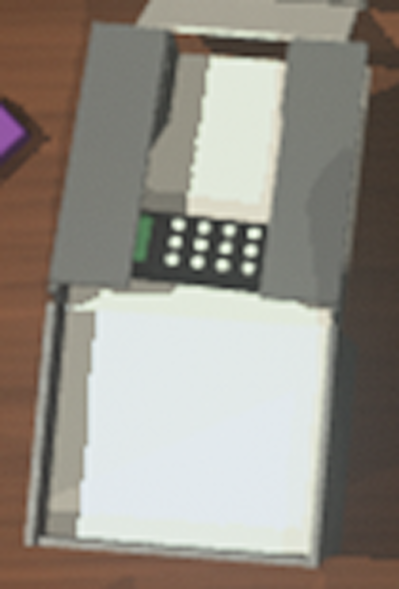

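The crop shows the remote lying nearly square to the chute, green end left: near edge at about v=184, far edge at about v=165.5 in the full image. It can be gripped through the slot across its 50 mm width. I'll move above it.

```bash

python3 -m handwheel '{"travel":[[0,0,0.25],[0,0,0.25],[0,0,0.25],[0,0,0.25]],"dr":[[0,0,0],[0,0,0],[0,0,0],[0,0,0]]}' 1
for i in 1 2 3; do python3 -m handwheel '{"travel":[[0.127,0.215,0],[0.127,0.215,0],[0.127,0.215,0],[0.127,0.215,0],[0.127,0.215,0],[0.127,0.215,0],[0.127,0.215,0],[0.127,0.215,0]],"dr":[[0,0,0.0316],[0,0,0.0316],[0,0,0.0316],[0,0,0.0316],[0,0,0.0316],[0,0,0.0316],[0,0,0.0316],[0,0,0.0316]]}'; done
python3 -m handwheel '{"travel":[[0,0,0],[0,0,0],[0,0,0],[0,0,0]],"dr":[[0.005,0.06,0],[0.005,0.06,0],[0.005,0.058,0],[0,0,0]]}'
python3 - <<'E'
from h import *
z=np.load('top0.npz'); im,p=z['im'],z['p']
hsv=cv2.cvtColor(im,cv2.COLOR_RGB2HSV)
m=np.zeros(im.shape[:2],np.uint8); m[158:228,296:388]=((hsv[...,1]<60)&(hsv[...,2]>70))[158:228,296:388]
n,l,s,c=cv2.connectedComponentsWithStats(m); k=1+s[1:,4].argmax()
q=p[l==k][:,:2].astype(np.float32); print('lining',s[k],cv2.minAreaRect(q),p[l==k][:,2].mean())
o=monitor.get_obs(); print({k:np.round(o[k],3) for k in('time','tcp_pos','tcp_rot','qpos')})
from scipy.spatial.transform import Rotation as R
w,x,y,zz=o['tcp_rot']; print(R.from_quat([x,y,zz,w]).as_matrix().round(3))
E
```

```text
time: 0.43
tcp_pos: [0.1421, -0.5567, 0.3828]
tcp_rot: [-0.0, 0.992, 0.125, -0.0]
contact_force: [-0.7, -2.4, 0.1]
grip_width: 0.0853
grip_force: 0.0
time: 1.1
tcp_pos: [0.2949, -0.2974, 0.3811]
tcp_rot: [-0.0, 0.948, 0.319, -0.0]
contact_force: [1.5, -0.5, 0.3]
grip_width: 0.0855
grip_force: 0.0
time: 1.77
tcp_pos: [0.4473, -0.0391, 0.3812]
tcp_rot: [-0.0, 0.866, 0.5, -0.0]
contact_force: [0.3, -0.2, 0.8]
grip_width: 0.0855
grip_force: 0.0
time: 2.43
tcp_pos: [0.5998, 0.2188, 0.3808]
tcp_rot: [-0.0, 0.751, 0.661, -0.0]
contact_force: [0.8, -0.2, -0.1]
grip_width: 0.0854
grip_force: 0.0
time: 2.77
tcp_pos: [0.6009, 0.2165, 0.3771]
tcp_rot: [-0.104, 0.744, 0.652, -0.101]
contact_force: [0.6, 0.1, -1.7]
grip_width: 0.0851
grip_force: 0.0
lining [ 306  169   70   50 2832] ((0.4990498125553131, -0.14480428397655487), (0.25267738103866577, 0.22190190851688385), 83.08987426757812) 0.016309273851116825
{'time': np.float64(2.767), 'tcp_pos': array([0.601, 0.216, 0.377]), 'tcp_rot': array([-0.104,  0.744,  0.652, -0.101]), 'qpos': array([0.187, 0.494, 0.727, 0.094, 2.201, 0.362])}
[[ 0.128  0.949 -0.287]
 [ 0.992 -0.127  0.023]
 [-0.015 -0.287 -0.958]]
```

```bash

python3 -m handwheel '{"travel":[[0,0,-0.22],[0,0,-0.22],[0,0,-0.22],[0,0,-0.22],[0,0,-0.19],[0,0,0]],"dr":[[0,0,0],[0,0,0],[0,0,0],[0,0,0],[0,0,0],[0,0,0]]}'
python3 - <<'E'
from h import *
im,d=snap('side'); np.savez('s1.npz',im=im,d=d)
im2,d2=snap('top')
a=cv2.resize(im[90:230,210:390],None,fx=4,fy=4,interpolation=cv2.INTER_CUBIC)
cv2.imwrite('pics/s1.png',a[...,::-1])
for n,I in(('side',im),('top',im2)):
    m=eyes.camera_model(n); o=monitor.get_obs()
    for P in (o['tcp_pos'],[.5855,.219,.158]):
        c=m['world_to_cam']@np.r_[P,1]; print(n,m['fx']*c[0]/c[2]+m['cx'],m['fy']*c[1]/c[2]+m['cy'])
# tray lining inner corners by image, rays to z=0.006 / rim 0.018
z=np.load('top0.npz'); im,=[z['im']]
hsv=cv2.cvtColor(im,cv2.COLOR_RGB2HSV)
m=np.zeros(im.shape[:2],np.uint8); m[158:228,296:388]=((hsv[...,1]<60)&(hsv[...,2]>70))[158:228,296:388]
m=cv2.morphologyEx(m,cv2.MORPH_OPEN,np.ones((3,3)));n,l,s,c=cv2.connectedComponentsWithStats(m); k=1+s[1:,4].argmax()
box=cv2.boxPoints(cv2.minAreaRect(np.argwhere(l==k)[:,::-1].astype(np.float32)))
M=eyes.camera_model('top'); T=np.linalg.inv(M['world_to_cam'])
W=[]
for u,v in box:
    r=T[:3,:3]@[(u-M['cx'])/M['fx'],(v-M['cy'])/M['fy'],1]; t=(.008-T[2,3])/r[2]; W.append((T[:3,3]+t*r)[:2])
W=np.array(W); print(box,W.round(4),W.mean(0))
E
```

```text
time: 3.27
tcp_pos: [0.5976, 0.2165, 0.2154]
tcp_rot: [-0.102, 0.744, 0.653, -0.099]
contact_force: [-0.1, 0.3, -0.6]
grip_width: 0.0854
grip_force: 0.0
side 309.8130023859439 135.23802216338223
side 304.44090209600563 154.92041761910582
top 204.53365247066918 165.43004817235354
top 207.64244944834508 173.51322471097117
[[305.97952 210.8438 ]
 [310.95035 167.7635 ]
 [376.3489  175.3095 ]
 [371.37808 218.38979]] [[ 0.4845 -0.0628]
 [ 0.6195 -0.0803]
 [ 0.5931 -0.2843]
 [ 0.4586 -0.2657]] [ 0.53890911 -0.17327749]
```

View pics/s1.png

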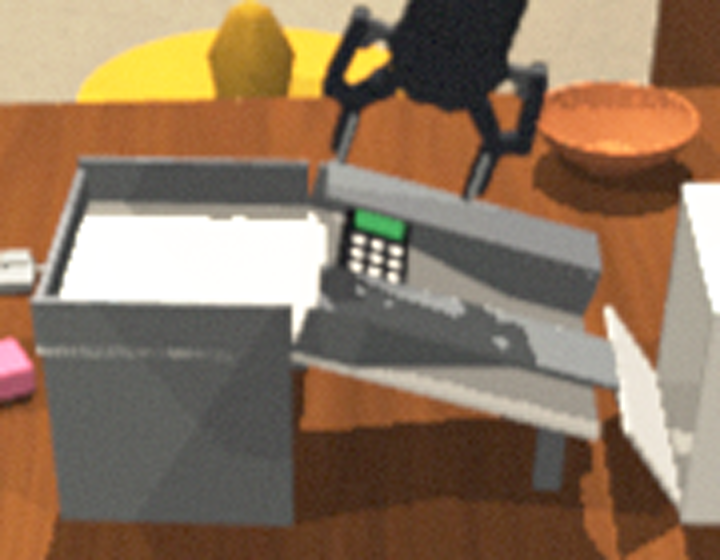

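The remote is where I estimated it (crop (376,250)), and the fingertips straddle it. I'll descend along the bed normal.

```bash

python3 -m handwheel '{"travel":[[-0.024,0.004,-0.1],[-0.024,0.004,-0.1],[-0.024,0.004,-0.1],[-0.023,0.004,-0.1],[-0.022,0.004,-0.1],[0,0,0],[0,0,0]],"dr":[[0,0,0],[0,0,0],[0,0,0],[0,0,0],[0,0,0],[0,0,0],[0,0,0]]}'
python3 - <<'E'
from h import *
im,d=snap('side')
a=cv2.resize(im[90:230,210:390],None,fx=4,fy=4,interpolation=cv2.INTER_CUBIC)
cv2.imwrite('pics/s2.png',a[...,::-1])
E
```

```text
time: 3.95
tcp_pos: [0.5824, 0.22, 0.1479]
tcp_rot: [-0.1, 0.744, 0.654, -0.096]
contact_force: [0.0, -1.5, 0.6]
grip_width: 0.0853
grip_force: 0.0
```

View pics/s2.png

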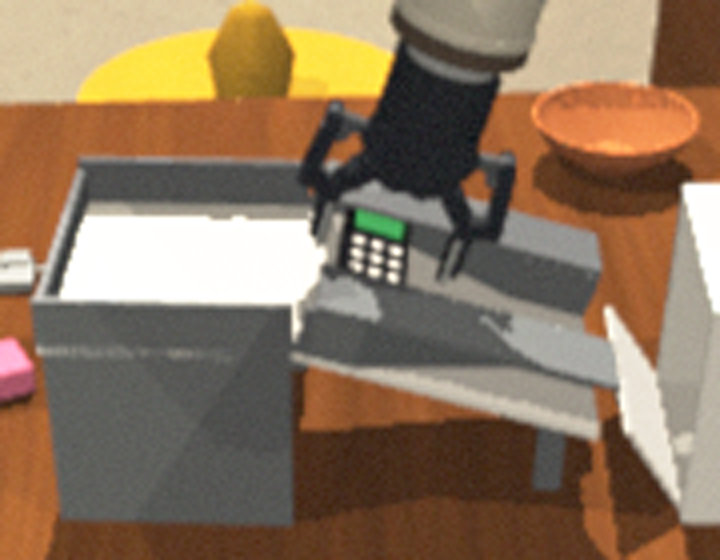

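Both fingers straddle the remote (tips near (320,230) and (445,275)), still a little high. I'll go slightly lower and close.

```bash

python3 -m handwheel '{"travel":[[-0.01,0,-0.03],[0,0,-0.01],[0,0,0],[0,0,0]],"dr":[[0,0,0],[0,0,0],[0,0,0],[0,0,0]]}'
python3 -m handwheel '{"travel":[[0,0,0],[0,0,0],[0,0,0],[0,0,0],[0,0,0],[0,0,0],[0,0,0],[0,0,0]],"dr":[[0,0,0],[0,0,0],[0,0,0],[0,0,0],[0,0,0],[0,0,0],[0,0,0],[0,0,0]]}' -1
python3 - <<'E'
from h import *
im,d=snap('side')
a=cv2.resize(im[90:230,210:390],None,fx=4,fy=4,interpolation=cv2.INTER_CUBIC)
cv2.imwrite('pics/s3.png',a[...,::-1])
E
```

```text
time: 4.33
tcp_pos: [0.5804, 0.2199, 0.1401]
tcp_rot: [-0.101, 0.744, 0.653, -0.097]
contact_force: [0.2, -1.0, -0.3]
grip_width: 0.0858
grip_force: 0.0
time: 5.0
tcp_pos: [0.5804, 0.2198, 0.1402]
tcp_rot: [-0.101, 0.744, 0.653, -0.097]
contact_force: [0.2, -2.2, 5.7]
grip_width: 0.0488
grip_force: 63.4
```

View pics/s3.png

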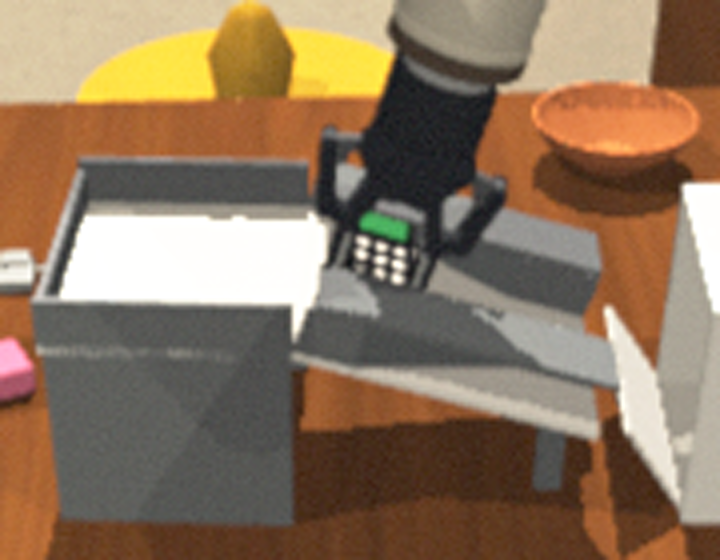

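Gripped at 48.8 mm with the pads flush along the remote's sides. Next I lift slightly, slide it up the slope, then level it over the landing.

```bash

python3 -m handwheel '{"travel":[[0.006,0,0.022],[-0.08,0.007,0.023],[-0.08,0.007,0.023],[-0.08,0.007,0.023],[-0.08,0.007,0.023],[-0.08,0.007,0.023],[-0.08,0.007,0.023],[0,0,0]],"dr":[[0,0,0],[0,0,0],[0,0,0],[0,0,0],[0,0,0],[0,0,0],[0,0,0],[0,0,0]]}'
python3 -m handwheel '{"travel":[[-0.073,0.007,0.013],[-0.073,0.007,0.013],[-0.073,0.007,0.013],[-0.073,0.007,0.013],[-0.073,0.007,0.013],[0,0,0],[0,0,0]],"dr":[[0,0,0],[-0.004,-0.046,0],[-0.004,-0.046,0],[-0.004,-0.046,0],[-0.004,-0.046,0],[0,0,0],[0,0,0]]}'
python3 - <<'E'
from h import *
im,d=snap('side')
a=cv2.resize(im[90:230,210:390],None,fx=4,fy=4,interpolation=cv2.INTER_CUBIC)
cv2.imwrite('pics/s4.png',a[...,::-1])
from scipy.spatial.transform import Rotation as R
o=monitor.get_obs();w,x,y,zz=o['tcp_rot']; print(R.from_quat([x,y,zz,w]).as_matrix().round(3))
E
```

```text
time: 5.72
tcp_pos: [0.5077, 0.2266, 0.1647]
tcp_rot: [-0.101, 0.744, 0.654, -0.097]
contact_force: [-0.3, -0.0, -1.7]
grip_width: 0.0489
grip_force: 62.7
time: 6.3
tcp_pos: [0.4534, 0.2317, 0.1742]
tcp_rot: [0.004, 0.751, 0.66, 0.003]
contact_force: [0.0, 0.7, -1.8]
grip_width: 0.0487
grip_force: 62.9
[[ 0.129  0.992  0.009]
 [ 0.992 -0.129 -0.001]
 [-0.     0.009 -1.   ]]
```

View pics/s4.png

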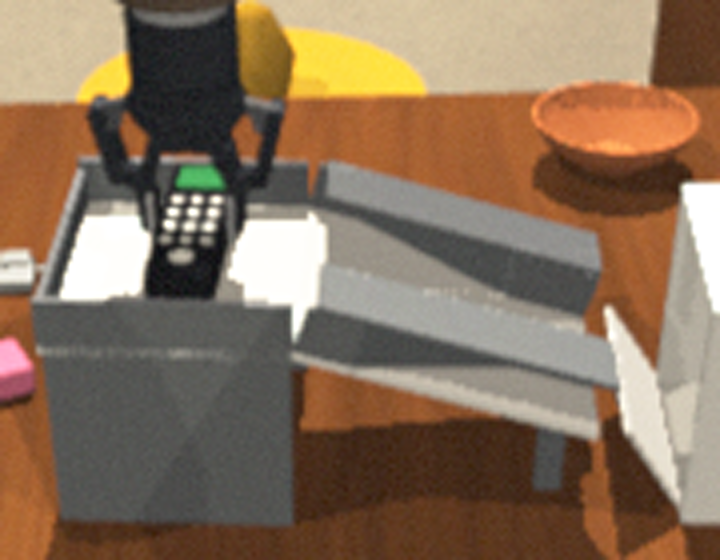

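The remote is level above the landing and free of the lips. I'll lower it onto the landing floor and hold it there.

```bash

python3 -m handwheel '{"travel":[[0,0,-0.04],[0,0,-0.04],[0,0,-0.02],[0,0,-0.01],[0,0,0],[0,0,0],[0,0,0],[0,0,0]],"dr":[[0,0,0],[0,0,0],[0,0,0],[0,0,0],[0,0,0],[0,0,0],[0,0,0],[0,0,0]]}'
python3 - <<'E'
from h import *
# does remote near end: dark in side image vs. expected end
for n in('side','top'):
    im,d=snap(n); p=pts(n,d); 
    np.savez(n+'2.npz',im=im,d=d,p=p)
    if n=='side':
        m=im.max(2)<60; m&=(p[...,2]>.16)&(p[...,2]<.19)&(p[...,0]>.41)&(p[...,0]<.5)&(p[...,1]<.25)
        q=p[m]; print(m.sum(),np.percentile(q[:,1],[1,5,50,99]),np.percentile(q[:,0],[2,98]),np.median(q[:,2]))
        f=m&(p[...,1]<.19); print('near end x,y',p[f][:,:2].mean(0),f.sum())
E
```

```text
time: 7.02
tcp_pos: [0.4545, 0.2315, 0.1572]
tcp_rot: [0.004, 0.751, 0.66, 0.003]
contact_force: [0.6, 0.4, -1.3]
grip_width: 0.0489
grip_force: 62.9
162 [0.13113793 0.1505873  0.17029834 0.2311693 ] [0.42589193 0.48695176] 0.17648918062787222
near end x,y [0.4502818  0.16455401] 119
```

```bash

python3 -m handwheel '{"travel":[[0,0,-0.01],[0,0,-0.01],[0,0,0],[0,0,0],[0,0,0],[0,0,0]],"dr":[[0,0,0],[0,0,0],[0,0,0],[0,0,0],[0,0,0],[0,0,0]]}'
```

```text
time: 7.62
tcp_pos: [0.4545, 0.2315, 0.1547]
tcp_rot: [0.004, 0.751, 0.66, 0.003]
contact_force: [-2.8, -1.8, 8.7]
grip_width: 0.0486
grip_force: 64.3
```

Contact with the landing confirmed: 8.7 N at TCP z = 0.155, so the underside is about 5 mm below the TCP. I'll lift out and carry to the tray, centre (0.539, -0.173).

```bash

python3 -m handwheel '{"travel":[[0,0,0.1],[0,0,0.18],[0,0,0.18],[0,0,0.18],[0,0,0.16],[0,0,0]],"dr":[[0,0,0],[0,0,0],[0,0,0],[0,0,0],[0,0,0],[0,0,0]]}'
python3 -m handwheel '{"travel":[[0.03,-0.15,0],[0.05,-0.22,0],[0.05,-0.22,0],[0.05,-0.22,0],[0.05,-0.22,0],[0.05,-0.22,0],[0.05,-0.22,0],[0.05,-0.22,0]],"dr":[[0,0,0],[0,0,0],[0,0,0],[0,0,0],[0,0,0],[0,0,0],[0,0,0],[0,0,0]]}'
python3 -m handwheel '{"travel":[[0.05,-0.22,0],[0.05,-0.22,0],[0.05,-0.22,0],[0.03,-0.22,0],[0,-0.12,0],[0,0,0],[0,0,0]],"dr":[[0,0,0],[0,0,0],[0,0,0],[0,0,0],[0,0,0],[0,0,0],[0,0,0]]}'
python3 -m handwheel '{"travel":[[0,0,-0.2],[0,0,-0.2],[0,0,-0.2],[0,0,-0.2],[0,0,-0.2],[0,0,-0.16],[0,0,0],[0,0,0]],"dr":[[0,0,0],[0,0,0],[0,0,0],[0,0,0],[0,0,0],[0,0,0],[0,0,0],[0,0,0]]}'
python3 - <<'E'
from h import *
im,d=snap('side')
a=cv2.resize(im[190:350,220:440],None,fx=3.5,fy=3.5,interpolation=cv2.INTER_CUBIC)
cv2.imwrite('pics/s5.png',a[...,::-1])
E
```

```text
time: 8.12
tcp_pos: [0.4555, 0.2318, 0.2787]
tcp_rot: [0.005, 0.751, 0.66, 0.006]
contact_force: [0.6, 0.1, -1.3]
grip_width: 0.0488
grip_force: 63.2
time: 8.78
tcp_pos: [0.5113, -0.0237, 0.2735]
tcp_rot: [0.004, 0.751, 0.66, 0.003]
contact_force: [1.3, 0.8, -1.6]
grip_width: 0.0486
grip_force: 63.0
time: 9.37
tcp_pos: [0.5382, -0.1729, 0.273]
tcp_rot: [0.003, 0.752, 0.659, 0.003]
contact_force: [-0.4, 0.2, -2.3]
grip_width: 0.0491
grip_force: 63.0
time: 10.03
tcp_pos: [0.5381, -0.171, 0.0998]
tcp_rot: [0.003, 0.751, 0.66, 0.003]
contact_force: [0.6, -1.0, -1.1]
grip_width: 0.0486
grip_force: 62.9
```

View pics/s5.png

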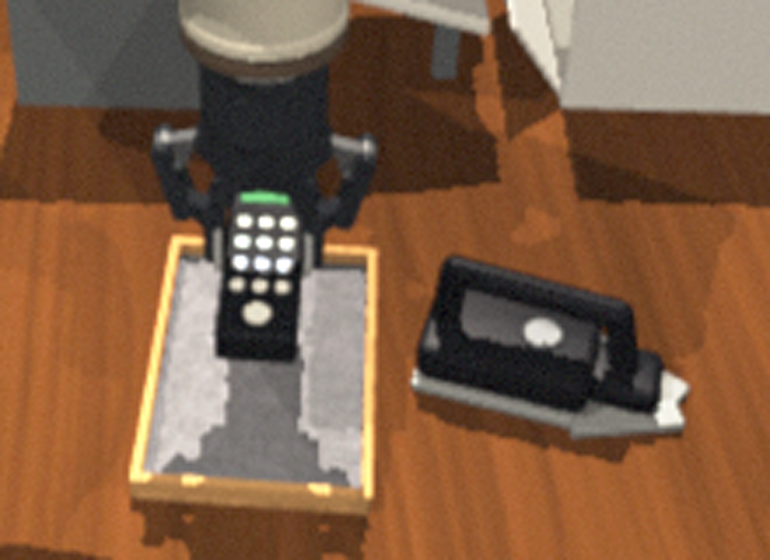

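The remote is level over the tray, aligned with it, and well clear of the iron. Lowering.

```bash

python3 -m handwheel '{"travel":[[0,0,-0.1],[0,0,-0.12],[0,0,-0.12],[0,0,-0.1],[0,0,-0.06],[0,0,-0.04],[0,0,0],[0,0,0]],"dr":[[0,0,0],[0,0,0],[0,0,0],[0,0,0],[0,0,0],[0,0,0],[0,0,0],[0,0,0]]}'
python3 -m handwheel '{"travel":[[0,0,-0.02],[0,0,-0.01],[0,0,-0.01],[0,0,0],[0,0,0],[0,0,0]],"dr":[[0,0,0],[0,0,0],[0,0,0],[0,0,0],[0,0,0],[0,0,0]]}'
```

```text
time: 10.75
tcp_pos: [0.539, -0.1722, 0.0201]
tcp_rot: [0.004, 0.751, 0.66, 0.003]
contact_force: [0.5, -0.2, -1.8]
grip_width: 0.0485
grip_force: 63.1
time: 11.25
tcp_pos: [0.5385, -0.1721, 0.0131]
tcp_rot: [0.004, 0.751, 0.66, 0.003]
contact_force: [-0.2, 0.4, -1.8]
grip_width: 0.0487
grip_force: 63.1
```

```bash

python3 -m handwheel '{"travel":[[0,0,-0.01],[0,0,-0.007],[0,0,0],[0,0,0],[0,0,0]],"dr":[[0,0,0],[0,0,0],[0,0,0],[0,0,0],[0,0,0]]}'
```

```text
time: 11.67
tcp_pos: [0.5385, -0.1721, 0.0108]
tcp_rot: [0.004, 0.751, 0.66, 0.003]
contact_force: [-2.6, 0.5, 5.0]
grip_width: 0.049
grip_force: 63.9
```

Touching the tray floor. I'll open partway and rise straight up.

```bash

python3 -m handwheel '{"travel":[[0,0,0],[0,0,0],[0,0,0],[0,0,0],[0,0,0],[0,0,0]],"dr":[[0,0,0],[0,0,0],[0,0,0],[0,0,0],[0,0,0],[0,0,0]]}' 0.65
python3 -m handwheel '{"travel":[[0,0,0.05],[0,0,0.1],[0,0,0.2],[0,0,0.25],[0,0,0.25],[0,0,0.25],[0,0,0.25],[0,0,0]],"dr":[[0,0,0],[0,0,0],[0,0,0],[0,0,0],[0,0,0],[0,0,0],[0,0,0],[0,0,0]]}'
python3 - <<'E'
from h import *
im,d=snap('side'); p=pts('side',d)
cv2.imwrite('pics/s6.png',cv2.resize(im[90:410,200:440],None,fx=1.8,fy=1.8)[...,::-1])
m=(im.max(2)<60)&(p[...,2]>.02)&(p[...,2]<.045)&(abs(p[...,0]-.54)<.05)&(abs(p[...,1]+.17)<.1)
q=p[m]; r=cv2.minAreaRect(q[:,:2].astype(np.float32)); print(m.sum(),r,np.percentile(q[:,2],[10,50,90]))
E
```

```text
time: 12.17
tcp_pos: [0.5384, -0.1721, 0.0104]
tcp_rot: [0.004, 0.751, 0.66, 0.003]
contact_force: [-0.1, -0.4, -0.2]
grip_width: 0.0706
grip_force: 0.0
time: 12.83
tcp_pos: [0.5402, -0.1728, 0.2215]
tcp_rot: [0.008, 0.751, 0.66, 0.005]
contact_force: [1.2, -0.7, 0.7]
grip_width: 0.0704
grip_force: 0.0
52 ((0.5503432750701904, -0.22030192613601685), (0.09437578916549683, 0.03929152712225914), 54.67779541015625) [0.0218099  0.02487861 0.02782941]
```

View pics/s6.png

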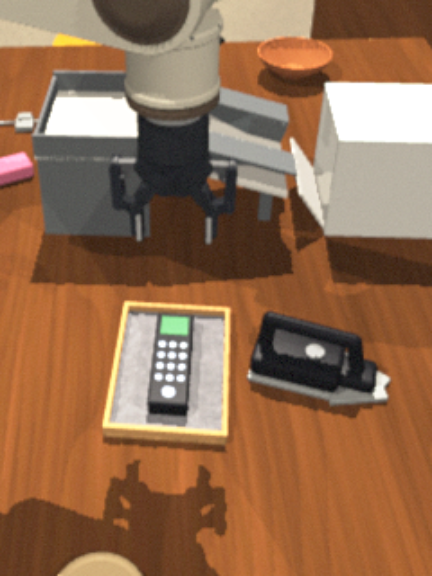

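The picture shows the remote flat and buttons up in the middle of the tray (about (172,362)). The gripper is clear and the iron hasn't moved. Handing in.

```bash
python3 -c "
from plant import job
print(job.job_done())"
```

```text
the job is handed in; nothing more can be done
None
```

The remote was drawn back up onto the landing (gripped through the slot rather than pushed), lifted out and set flat, buttons up, in the middle of the tray; I handed in at about 13 s and the hand-in returned no verdict.

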